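# Pop the battery hatch of a display plinth

## Robot

A 7-joint arm with a two-finger parallel gripper is mounted at the origin on the work surface. World frame = base frame: x ahead of the robot, y to its left, z up, the work surface at z = 0. Lengths are in m, angles in rad, forces in N, time in s.
With the tool pointing down it reaches from about 0.4 to 0.85 m from the base axis. Payload 10.4 kg.
Tool frame: the origin (TCP) lies at the very end of the fingers, on their centre line; the grasp point (between the pads) lies 19 mm behind it; x points along the fingers, z is the direction in which the jaws open and shut, and the axes are right-handed (so a half turn about x gives the same grasp; the last joint's range is limited). The gripper opens to 85 mm and grips with 20 to 120 N. Pads are 22 mm wide; open, the fingers measure 114 mm over their backs; the gripper's body (76 mm by 85 mm) begins 54 mm behind the grasp point. The pads swing forward as they close: fully open they stand 13 mm farther back than shut.
Start: joints at [-1.294, 0.332, -0.065, 1.46, 0.022, 1.35, -0.088], TCP at [0.185, 0.597, 0.231] pointing down, gripper open.
Joint ranges: [-2.6, 2.6], [-0.5, 2.12], [-1.47, 1.34], [0.16, 2.42], [-1.27, 4.41], [0.06, 2.06], [-2.6, 2.6]. Speed limits (rad/s): [2.22, 2.22, 2.79, 2.79, 3.14, 3.14, 3.14].

## Interface

Orientations are given as a unit quaternion [x, y, z, w].
In Python, from workcell import readout, camera, manip gives the robot as it stands.
- The arm moves only by the shell command python3 -m inch 'ROWS' [FORCE]. ROWS is JSON, a list of rows, each a list of 3 entries, a list of its own where there are three numbers: the turn, a rotation vector about the tool's x, y, z in degrees, then the shift along the tool's x, y, z in mm, then the closure, from 0 (fully open) to 1 (shut). In form: [[[wx, wy, wz], [dx, dy, dz], hand], ...]. A call has 1 to 10 rows; each row is the pose to reach, as a shift and turn from the pose measured when the call began, along the tool's axes at that moment; what a row does not reach only later rows make up. A row lasts 1/8 s, in which the tool goes at most 62.5 mm and 10.7 degrees, less where a joint would pass 70% of its speed; a pose out of reach is approached as far as the arm can. A call with a gripper value outside its range is refused whole. The fingers move at their own pace and stop on an object; FORCE is the grip in N (left out, the last holds). Time passes only in rows, so rows that repeat a pose let the fingers close. It gives the time, the measured TCP pose, the force and the opening at its end, in the units of the state.
- readout.get_obs(): the state, without advancing time (a new reading comes with each control period).
- camera(name): name is "scene" or "top"; returns a dict with "pixels" (480x640x3 uint8, red, green, blue), "range_z" (480x640 float32, m along the optical axis (not along the pixel's ray), 0 where there is no reading), "intrinsics" (3x3 intrinsics, pixels), "extrinsics" (4x4, takes a point from world to camera coordinates). Camera axes: x right, y down, z forward; pixel columns grow to the right and rows downward; lengths in m; the calibration is good to about 2 mm. A picture is of the moment at which its call begins.
- manip.hand_in(): hands the job in, once; it reports no verdict.
The state is a dict: "clock": time; "joint_pos": joint angles; "joint_velocities": joint speeds; "tau": joint torques, N m; "position": TCP position; "ee_rot": TCP orientation; "ft_force": force on the tool from outside, world axes, zero at the start; "torque": the same for the moment, N m; "grip_width": opening from 0.0 (shut) to 1.0 (fully open).
Only numpy, scipy, OpenCV 4.12 (cv2) and the standard library are available. Lean on these libraries where they do the work, as an engineer would, in place of code of your own. Each camera call takes 0.05 s, during which the arm holds its last target.

## Task

The light in the display plinth with four square corners needs new batteries: press the ribbed thumb pad on its battery hatch down once, all the way, so that the hatch pops up, then take your hand away and watch for at least two seconds that it stays open by itself. Do not push the open hatch back down, do not lift or shove anything, and leave the hatch of the round-backed plinth shut and the carvings and pots standing where they are.

Things in the scene. Friction and masses are not known exactly. Their poses are not given: they have to be found in the camera images.
- square: Display plinth to work on, loose: dark wood block, square corners, 180 long (own x, -86 front to +94 back) x 130 wide (y) x 55 high, 0.9 kg. Origin: middle of its width, on its underside; -x is its front. The front half of the top is a flush black battery hatch; the rear has a white light disc, 80 across, centred 38 behind the origin, where the elephant stands.
- square_pad (a point): Centre of the top of the grey ribbed thumb pad (16 along x, 34 along y, 57 above the counter when shut) on the square plinth's hatch, 52 from the hinge line, 70 in front of the plinth's origin. Moves with the hatch; z is normal to the lid. The lid, 66 long x 84 wide x 5 thick, reaches the plinth's front edge; wooden cheeks 21 wide flank it, level with its top.
- square_hinge (a point): Middle of the hinge line of the square plinth's hatch, at its rear edge, level with the plinth's top (55 high); the line runs along the plinth's y, 18 in front of the origin.
- square_hatch (a joint): Hatch angle, rad: 0 shut; negative pressed in (stop -0.09, 4.5 mm at the pad, about 3 N, then hard); positive open (stop 1.3, free edge then 64 mm above the plinth's top). Press to the stop and withdraw: the push-push latch lets go, a spring swings the lid up in about 1 s, lightly following the finger, and keeps it open. Pressed to the stop again it latches shut.
- round: Second display plinth, same dark wood, width, height and hatch, but its back end is a half circle (130 across); 180 long (x -86 to +94). Not to be used. Origin: centre of its width on its underside, own -x is its front. The bell stands on it.
- round_pad (a point): Same part on the round-backed plinth. Centre of the top face of its thumb pad, 70 in front of the origin, 57 above the counter when shut. To be left alone.
- round_hatch (a joint): Same part on the round-backed plinth. Hatch angle, rad, about 0 shut; it must stay shut.
- elephant: Small carved wooden elephant, 75 long x 35 wide x 51 high, 60 g, loose on the square plinth's light disc. Origin: centre of its underside.
- bell: Small brass hand bell, 42 across x 52 high, loose on the round-backed plinth. Origin: centre of its underside.
- bowl: Turned wooden bowl, 90 across x 42 high, loose on the counter. Origin: centre of its underside.
- jar: Closed terracotta jar, 52 across x 70 high, loose on the counter. Origin: centre of its underside.
Things that resemble listed ones, but are neither listed nor needed, are in the scene too. What is shaped like the square but orange or purple is not meant. Leave any pink look-alike of the bowl alone.

How it is judged:
By the outcome, as a careful person would: the job done as asked, in the order asked, and still so for the second after the job is handed in, with the robot touching nothing.
It also fails if it takes over 32 s, if anything falls off the work surface, if the arm or the gripper's body presses on something with over 40 N, if the wrist force passes 120 N, or if a joint passes its speed limit or range.

## Working session

There is one attempt and no reset: what is moved stays moved. The work goes in short steps, Python scripts to look and compute and a shell command to move; the robot and the scene stay as the last step left them, time stands still between calls to the robot, and variables do not carry over. Pictures are saved under pics/ and viewed, and the job is handed in when it is done.

```bash
mkdir -p pics
python3 - <<'E'
from workcell import readout, camera
import cv2,numpy as np
print(readout.get_obs())
for n in("scene","top"):
    c=camera(n); cv2.imwrite(f"pics/{n}0.png",c["pixels"][:,:,::-1]); np.savez(f"{n}0.npz",**c)
    print(n,c["intrinsics"],c["extrinsics"])
E
```

```text
{'clock': 0.0, 'joint_pos': array([-1.29358664,  0.33290793, -0.06470722,  1.46095206,  0.02158606,
        1.34989958, -0.08848748]), 'joint_velocities': array([ 0.00052828, -0.00116049,  0.00090158,  0.00022489,  0.00126066,
       -0.00017177, -0.00012293]), 'tau': array([ 2.41877224e-04, -6.25471830e+01,  4.90179111e-02, -3.91597724e+01,
        1.62058056e-02,  1.01864876e-02,  1.09988136e-06]), 'position': array([0.18447057, 0.59675619, 0.2304883 ]), 'ee_rot': array([-0.42005471,  0.56946429,  0.41940765,  0.568649  ]), 'ft_force': array([-0.88084348,  0.60485235,  0.3814574 ]), 'torque': array([-0.00986471, -0.05912497,  0.03868771]), 'grip_width': 1.000333749369036}
scene [[476.91919226   0.         314.30678321]
 [  0.         476.91919226 239.057229  ]
 [  0.           0.           1.        ]] [[ 0.62935618  0.77705704 -0.00965207 -0.28290942]
 [ 0.55976918 -0.4619152  -0.6879628  -0.30988081]
 [-0.53904477  0.42757071 -0.72568176  1.24206233]
 [ 0.          0.          0.          1.        ]]
top [[508.36128562   0.         322.75360667]
 [  0.         508.36128562 231.67113954]
 [  0.           0.           1.        ]] [[ 0.01342559 -0.99980441  0.01452207 -0.12965049]
 [-0.99771022 -0.01435746 -0.06609224  0.53786989]
 [ 0.06628781 -0.01360149 -0.99770784  0.94858427]
 [ 0.          0.          0.          1.        ]]
```

View pics/scene0.png

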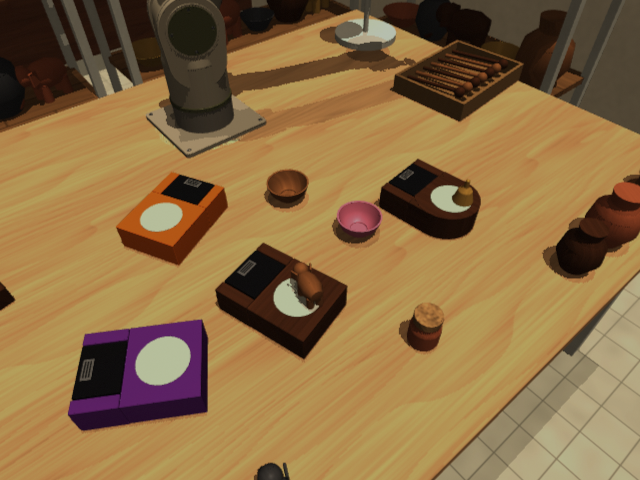

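View pics/top0.png

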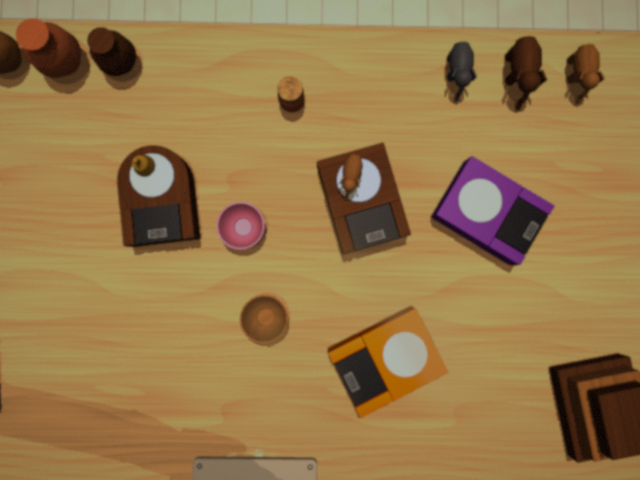

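The dark square-cornered plinth carrying the elephant is at top (363,198), pad near (376,237). It could be confused with:
- the round-backed plinth: top (157,198), pad (157,233)
- the purple plinth: top (493,210), pad (531,231)
- the orange plinth: top (387,362), pad (351,382)

I choose the dark wood one with four square corners, and will measure it and check it in a crop.

```bash
cat > h.py <<'E'
import numpy as np,cv2
def ray(c,u,v,z):
    K=c["intrinsics"];E=c["extrinsics"];R=E[:3,:3];o=-R.T@E[:3,3]
    d=R.T@np.linalg.inv(K)@np.array([u,v,1.]);return o+d*(z-o[2])/d[2]
def proj(c,p):
    q=c["extrinsics"]@np.append(p,1);q=c["intrinsics"]@q[:3];return q[:2]/q[2]
def depthpt(c,u,v):
    d=c["range_z"][int(v),int(u)];p=np.linalg.inv(c["intrinsics"])@np.array([u,v,1.])*d
    return c["extrinsics"][:3,:3].T@(p-c["extrinsics"][:3,3])
E
python3 - <<'E'
from h import *
t=dict(np.load("top0.npz"));s=dict(np.load("scene0.npz"))
for n,c,(x,y,w,h),k in(("top",t,(305,130,115,135),4),("scene",s,(205,230,150,130),4)):
    im=c["pixels"][y:y+h,x:x+w,::-1]
    im=cv2.convertScaleAbs(cv2.resize(im,None,fx=k,fy=k,interpolation=cv2.INTER_CUBIC),alpha=1.6)
    cv2.imwrite(f"pics/crop_{n}.png",im)
# light grey pad mask in top
def padmask(c,x,y,w,h):
    im=c["pixels"][y:y+h,x:x+w].astype(int); 
    m=((im.min(2)>75)&(im.max(2)-im.min(2)<30)).astype(np.uint8)
    n,l,st,ce=cv2.connectedComponentsWithStats(m)
    for i in range(1,n):
        if st[i,4]>15:
            ys,xs=np.where(l==i);r=cv2.minAreaRect(np.c_[xs+x,ys+y].astype(np.float32))
            print(st[i,4],ce[i]+[x,y],r,ray(c,*r[0],.057))
padmask(t,340,205,65,45); padmask(s,225,250,45,45)
for uv in((376,237),(340,240),(365,220),(380,200)):print(uv,depthpt(t,*uv))
E
```

```text
154 [374.86363636 235.55194805] ((375.0, 235.5), (8.507460594177246, 18.681333541870117), 74.74488067626953) [ 0.5314356  -0.21729988  0.057     ]
(376, 237) [ 0.52865214 -0.21902221  0.05807302]
(340, 240) [ 0.52253875 -0.15357442  0.05205431]
(365, 220) [ 0.55952151 -0.19865094  0.05812684]
(380, 200) [ 0.5970421  -0.22618238  0.05611571]
```

```bash
ls pics
```

```text
crop_scene.png
crop_top.png
scene0.png
top0.png
```

View pics/crop_top.png

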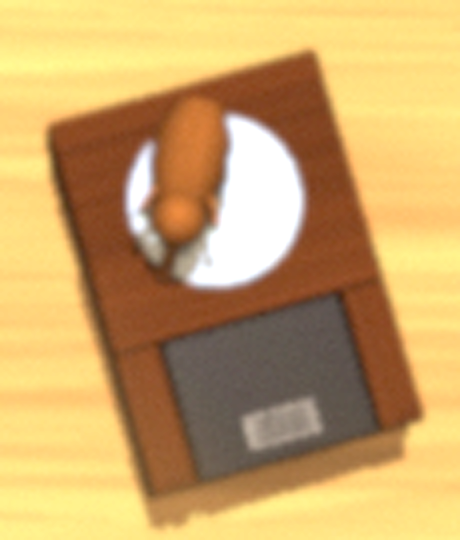

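View pics/crop_scene.png

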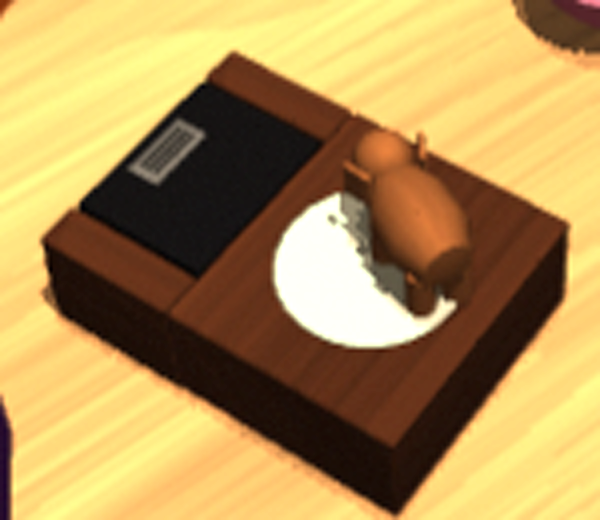

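The crop shows four square corners, dark wood, and the elephant on the disc. The pad is at top (375.3,236) and scene (246.7,268). Next I cross-check the position from both views and get the yaw.

Run:
```python
from h import *
from scipy.spatial.transform import Rotation as R
t=dict(np.load("top0.npz"));s=dict(np.load("scene0.npz"))
top=lambda u,v,z:ray(t,u/4+305-.4,v/4+130-.4,z)
BL,BR,FR,FL=[top(*p,.055) for p in((52,128),(315,52),(420,418),(150,497))]
print(BL,BR,FR,FL)
print("len",np.linalg.norm(BL-FL),np.linalg.norm(BR-FR),"wid",np.linalg.norm(BL-BR),np.linalg.norm(FL-FR))
xa=(BL-FL)+(BR-FR);yaw=np.arctan2(xa[1],xa[0]);print("yaw",np.degrees(yaw))
mid=(BL+BR+FR+FL)/4; ex=np.array([np.cos(yaw),np.sin(yaw),0])
print("pad from corners",mid-ex*.074,"disc",mid+ex*.034)
p1=top(282,423,.057);print("pad top",p1)
p2=ray(s,167/4+205-.4,152/4+230-.4,.057);print("pad scene",p2)
# tool
from workcell import readout
o=readout.get_obs();Rt=R.from_quat(o["ee_rot"]);print(Rt.as_matrix())
# desired: x down, z along plinth y (jaws along lid width)
pad=(p1+p2)/2
for sg in(1,-1):
    z=sg*np.array([-np.sin(yaw),np.cos(yaw),0]);x=np.array([0,0,-1.]);Rd=np.c_[x,np.cross(z,x),z]
    rv=(Rt.inv()*R.from_matrix(Rd)).as_rotvec(degrees=True)
    print(sg,rv,"shift to 100mm above",1000*(Rt.inv().apply(pad+[0,0,.1]-o["position"])))
```

```text
[ 0.66683313 -0.11039725  0.055     ] [ 0.70450173 -0.23191117  0.055     ] [ 0.53503831 -0.28111358  0.055     ] [ 0.49711312 -0.15755555  0.055     ]
len 0.17614990489214122 0.1764616909164684 wid 0.12721854015847203 0.1292474680418458
yaw 15.859645131568344
pad from corners [ 0.52968845 -0.21546724  0.055     ] disc [ 0.63357733 -0.18595281  0.055     ]
pad top [ 0.53171307 -0.21748126  0.057     ]
pad scene [ 0.53238953 -0.21694931  0.057     ]
[[-3.01597185e-04 -9.55379410e-01  2.95381265e-01]
 [-1.25120526e-03  2.95381408e-01  9.55378594e-01]
 [-9.99999172e-01 -8.14430987e-05 -1.28446194e-03]]
1 [-3.30400532e+01 -7.28889339e-02 -1.66830396e-02] shift to 100mm above [  74.50165824 -572.46257694 -674.93305808]
-1 [ 1.46959916e+02 -2.20087497e-02  9.61571959e-02] shift to 100mm above [  74.50165824 -572.46257694 -674.93305808]
```

```bash
cat > plan.py <<'E'
import sys
from h import *
from scipy.spatial.transform import Rotation as R
from workcell import readout
o=readout.get_obs();Rt=R.from_quat(o["ee_rot"]);p=np.array(o["position"])
yaw=np.radians(15.86);z=-np.array([-np.sin(yaw),np.cos(yaw),0]);x=np.array([0,0,-1.])
Rd=R.from_matrix(np.c_[x,np.cross(z,x),z]);pad=np.array([.532,-.217,.057])
print("t",o["clock"],"pos",p,"F",o["ft_force"],"grip",o["grip_width"],"j",np.round(o["joint_pos"],2))
print("turn left",(Rt.inv()*Rd).as_rotvec(degrees=True).round(2),"to pad, tool mm",(1000*Rt.inv().apply(pad-p)).round(1))
print("world->tool: +x",Rt.inv().apply([1,0,0]).round(3),"+y",Rt.inv().apply([0,1,0]).round(3))
if len(sys.argv)>1:
    n=int(sys.argv[1]);g=pad+[0,0,float(sys.argv[2])]
    a0,a1=np.arctan2(p[1],p[0]),np.arctan2(g[1],g[0]);r0,r1=np.hypot(*p[:2]),np.hypot(*g[:2])
    for i in range(1,n+1):
        f=i/n;a=a0+f*(a1-a0);r=r0+f*(r1-r0);q=np.array([r*np.cos(a),r*np.sin(a),p[2]+f*(g[2]-p[2])])
        print(i,(1000*Rt.inv().apply(q-p)).round())
E
python3 plan.py 18 0.12
```

```text
t 0.1 pos [0.18451739 0.59678933 0.23058805] F [ 0.2263049  -0.08978966  0.2053298 ] grip 0.9999702760628667 j [-1.29  0.33 -0.06  1.46  0.02  1.35 -0.09]
turn left [ 1.4696e+02 -2.0000e-02  1.0000e-01] to pad, tool mm [ 174.5 -572.3 -674.6]
world->tool: +x [-0.    -0.955  0.295] +y [-0.001  0.295  0.955]
1 [  3. -57.  -5.]
2 [   6. -113.  -16.]
3 [   9. -168.  -32.]
4 [  12. -221.  -52.]
5 [  15. -271.  -78.]
6 [  18. -319. -107.]
7 [  21. -364. -141.]
8 [  24. -405. -179.]
9 [  27. -442. -220.]
10 [  30. -475. -264.]
11 [  33. -504. -310.]
12 [  36. -528. -359.]
13 [  39. -548. -410.]
14 [  42. -563. -462.]
15 [  45. -573. -515.]
16 [  48. -577. -569.]
17 [  51. -577. -622.]
18 [  55. -572. -675.]
```

```bash
python3 -m inch '[[[8,0,0],[3,-57,-5],1],[[16,0,0],[6,-113,-16],1],[[24,0,0],[9,-168,-32],1],[[32,0,0],[12,-221,-52],1],[[41,0,0],[15,-271,-78],1],[[49,0,0],[18,-319,-107],1],[[57,0,0],[21,-364,-141],1],[[65,0,0],[24,-405,-179],1],[[73,0,0],[27,-442,-220],1],[[82,0,0],[30,-475,-264],1]]' 30; python3 plan.py 8 0.12
```

```text
clock: 1.35
position: [0.5608, 0.2025, 0.2005]
ee_rot: [0.058, 0.705, -0.059, 0.704]
ft_force: [0.9, 0.3, -0.2]
grip_width: -0.004
t 1.35 pos [0.5607905  0.20247382 0.20051868] F [ 0.93324249  0.32923574 -0.16653061] grip -0.0041643221054219436 j [-0.76  0.3   0.41  1.6  -0.12  1.27 -0.49]
turn left [6.468e+01 3.000e-02 1.000e-01] to pad, tool mm [ 144.2 -418.3   40.6]
world->tool: +x [-0.001  0.164  0.986] +y [-0.002  0.986 -0.164]
1 [  3. -50.  22.]
2 [   6. -101.   39.]
3 [   9. -154.   52.]
4 [  12. -207.   59.]
5 [  15. -261.   62.]
6 [  18. -314.   60.]
7 [  21. -367.   52.]
8 [  24. -418.   41.]
```

```bash
python3 -m inch '[[[8,0,0],[3,-50,22],1],[[16,0,0],[6,-101,39],1],[[24,0,0],[9,-154,52],1],[[32,0,0],[12,-207,59],1],[[40.5,0,0],[15,-261,62],1],[[48.5,0,0],[18,-314,60],1],[[56.5,0,0],[21,-367,52],1],[[64.7,0,0],[24,-418,41],1],[[64.7,0,0],[24,-418,41],1],[[64.7,0,0],[24,-418,41],1]]'; python3 plan.py
```

```text
clock: 2.6
position: [0.5327, -0.2159, 0.1769]
ee_rot: [0.425, 0.564, -0.426, 0.564]
ft_force: [0.3, 1.0, 1.2]
grip_width: 0.001
t 2.6 pos [ 0.53267491 -0.21590042  0.17691235] F [0.32772114 1.00108571 1.15581183] grip 0.0009900850346927286 j [-0.34  0.32  0.78  1.7  -0.23  1.22 -0.8 ]
turn left [0.05 0.04 0.07] to pad, tool mm [119.9  -0.8   0.8]
world->tool: +x [-0.001  0.962  0.274] +y [-0.001  0.274 -0.962]
```

Above the pad and aligned. I descend to about 10 mm above it and look from both cameras.

```bash
python3 -m inch '[[[0,0,0],[40,-1,1],1],[[0,0,0],[80,-1,1],1],[[0,0,0],[108,-1,1],1],[[0,0,0],[108,-1,1],1],[[0,0,0],[108,-1,1],1]]'; python3 plan.py
python3 - <<'E'
from h import *
from workcell import camera
s=camera("scene");t=camera("top")
a=cv2.resize(s["pixels"][190:370,180:400,::-1],None,fx=2,fy=2,interpolation=cv2.INTER_CUBIC)
b=cv2.resize(t["pixels"][100:280,280:460,::-1],None,fx=2,fy=2,interpolation=cv2.INTER_CUBIC)
cv2.imwrite("pics/near.png",np.hstack([a,b]))
E
```

```text
clock: 3.22
position: [0.5329, -0.2167, 0.07]
ee_rot: [0.425, 0.564, -0.426, 0.565]
ft_force: [0.2, 0.7, 0.3]
grip_width: 0.002
t 3.225 pos [ 0.53290291 -0.21674677  0.07004322] F [0.16199624 0.72220567 0.31817712] grip 0.0017648044391193772 j [-0.28  0.44  0.72  1.81 -0.34  1.02 -0.72]
turn left [0.14 0.07 0.01] to pad, tool mm [13.  -0.9 -0. ]
world->tool: +x [0.    0.961 0.276] +y [-0.001  0.276 -0.961]
```

View pics/near.png

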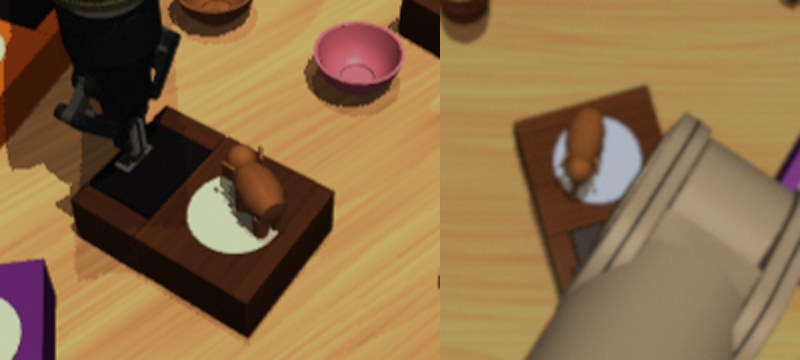

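The left half shows the fingertips right above the grey pad at (135,155), and the elephant untouched. Now I press slowly, one way only.

```bash
python3 -m inch '[[[0,0,0],[6,-1,0],1],[[0,0,0],[11,-1,0],1],[[0,0,0],[14,-1,0],1],[[0,0,0],[15.5,-1,0],1],[[0,0,0],[15.5,-1,0],1]]'; python3 plan.py
```

```text
clock: 3.95
position: [0.532, -0.2174, 0.0548]
ee_rot: [0.426, 0.564, -0.426, 0.565]
ft_force: [-0.6, 0.4, 1.5]
grip_width: -0.002
t 3.95 pos [ 0.53195027 -0.21741015  0.05480603] F [-0.57132264  0.43046602  1.51057374] grip -0.002497199211262099 j [-0.27  0.46  0.71  1.82 -0.35  0.99 -0.7 ]
turn left [ 0.1   0.08 -0.04] to pad, tool mm [-2.2  0.2 -0.4]
world->tool: +x [0.001 0.961 0.275] +y [-0.001  0.275 -0.961]
```

Light contact, 1.5 N. I continue in roughly 1 mm steps.

```bash
python3 -m inch '[[[0,0,0],[1,0,0],1],[[0,0,0],[2,0,0],1],[[0,0,0],[2,0,0],1]]'; python3 -m inch '[[[0,0,0],[0.6,0,0],1],[[0,0,0],[0.6,0,0],1]]'
```

```text
clock: 4.32
position: [0.532, -0.2174, 0.0529]
ee_rot: [0.426, 0.564, -0.426, 0.565]
ft_force: [-1.8, 1.4, 5.0]
grip_width: -0.001
clock: 4.58
position: [0.5321, -0.2175, 0.0528]
ee_rot: [0.426, 0.564, -0.426, 0.565]
ft_force: [-4.8, 1.0, 6.8]
grip_width: -0.001
```

```bash
python3 -m inch '[[[0,0,0],[1.5,0,0],1],[[0,0,0],[1.5,0,0],1]]'
```

```text
clock: 4.82
position: [0.5322, -0.2175, 0.0523]
ee_rot: [0.426, 0.564, -0.425, 0.565]
ft_force: [-6.7, 2.4, 16.8]
grip_width: 0.001
```

Hard stop reached: 17 N at z 0.0523. I withdraw straight up, then up and forward of the lid.

```bash
python3 -m inch '[[[0,0,0],[-8,0,0],1],[[0,0,0],[-30,0,0],1],[[0,0,0],[-75,-15,0],1],[[0,0,0],[-125,-50,0],1],[[0,0,0],[-160,-90,0],1],[[0,0,0],[-160,-130,0],1],[[0,0,0],[-160,-130,0],1],[[0,0,0],[-160,-130,0],1]]'
cat > look.py <<'E'
import sys
from h import *
from workcell import camera
s=camera("scene");t=camera("top");n=sys.argv[1]
np.savez(f"scene{n}.npz",**s);np.savez(f"top{n}.npz",**t)
a=cv2.resize(s["pixels"][190:370,180:400,::-1],None,fx=2,fy=2,interpolation=cv2.INTER_CUBIC)
b=cv2.resize(t["pixels"][100:280,280:460,::-1],None,fx=2,fy=2,interpolation=cv2.INTER_CUBIC)
cv2.imwrite(f"pics/look{n}.png",np.hstack([a,b]))
E
python3 look.py 1; python3 plan.py
```

```text
clock: 5.82
position: [0.4075, -0.2528, 0.2122]
ee_rot: [0.426, 0.564, -0.425, 0.565]
ft_force: [-0.6, 0.3, 0.0]
grip_width: 0.001
t 5.925 pos [ 0.40761345 -0.25282214  0.21191669] F [ 0.32818422 -0.18217635 -0.76347112] grip 0.00030682512889481777 j [-0.39 -0.02  0.86  1.9   0.01  1.26 -0.83]
turn left [ 0.14  0.05 -0.05] to pad, tool mm [155.  129.3  -0.3]
world->tool: +x [0.001 0.961 0.276] +y [-0.001  0.276 -0.961]
```

View pics/look1.png

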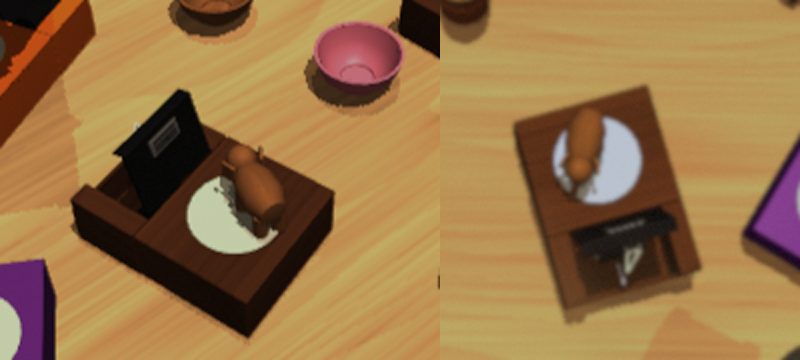

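The hatch stands open: lid top edge at left (182,92), seen edge-on at right (625,232). The elephant is in place and the arm is clear. I hold still for 2.5 s and look again.

```bash
for i in 1 2; do python3 -m inch '[[[0,0,0],[0,0,0],1],[[0,0,0],[0,0,0],1],[[0,0,0],[0,0,0],1],[[0,0,0],[0,0,0],1],[[0,0,0],[0,0,0],1],[[0,0,0],[0,0,0],1],[[0,0,0],[0,0,0],1],[[0,0,0],[0,0,0],1],[[0,0,0],[0,0,0],1],[[0,0,0],[0,0,0],1]]'; done; python3 look.py 2
python3 - <<'E'
from h import *
a=np.load("top0.npz");t1=dict(np.load("top1.npz"));t=dict(np.load("top2.npz"))
# lid top-edge height from depth within hatch window
P=[depthpt(t,u,v) for u in range(340,400) for v in range(200,232) if t["range_z"][v,u]>0]
P=np.array(P);print("lid max z",P[:,2].max(), P[P[:,2].argmax()])
d=np.abs(a["pixels"].astype(int)-t["pixels"]).max(2)
cv2.imwrite("pics/diff.png",np.hstack([t["pixels"][:,:,::-1],np.repeat(((d>40)*255).astype(np.uint8)[:,:,None],3,2)])[::1,::2][:480])
E
```

```text
clock: 7.18
position: [0.4076, -0.2528, 0.2119]
ee_rot: [0.426, 0.564, -0.426, 0.565]
ft_force: [-0.4, -0.5, 0.4]
grip_width: -0.001
clock: 8.43
position: [0.4076, -0.2528, 0.2119]
ee_rot: [0.426, 0.564, -0.426, 0.565]
ft_force: [0.2, 0.2, 0.7]
grip_width: -0.002
lid max z 0.1241642080423299 [ 0.57124904 -0.23474786  0.12416421]
```

View pics/look2.png

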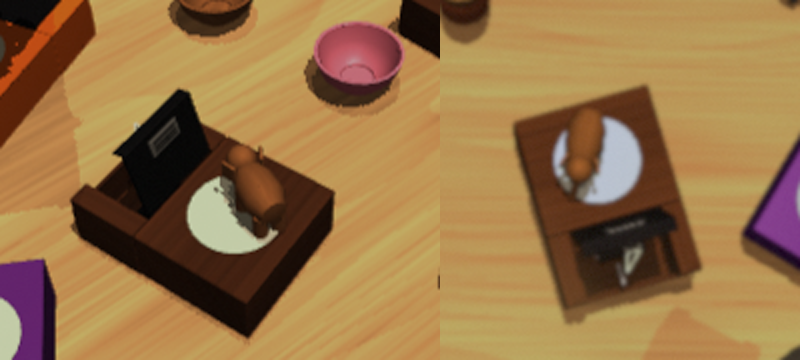

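View pics/diff.png

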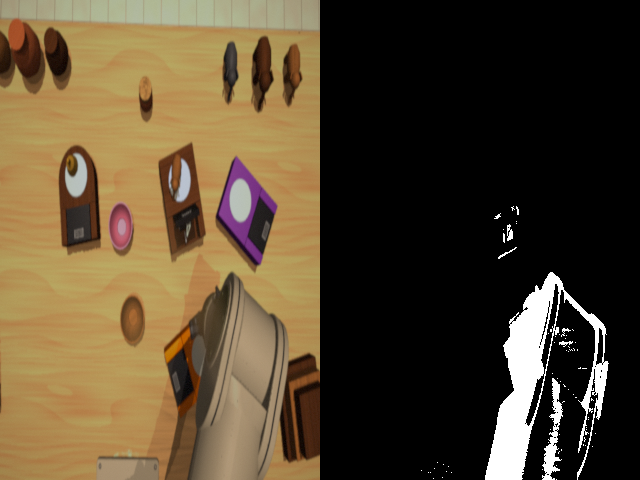

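The hatch is unchanged 2.5 s later, with its top edge at z ≈ 0.12 as expected. The difference image shows only the hatch at (507,230) and the arm with its shadow, so nothing else moved.

```bash
python3 -c "
from workcell import manip
print(manip.hand_in())"
```

```text
the job is handed in; nothing more can be done
None
```

The square-cornered dark plinth's battery hatch is open and staying open by itself, and the job was handed in at about 8.5 s of the 32 s allowed.

I pressed its thumb pad once with closed fingertips to the hard stop: 17 N, with the tip 4.7 mm below the pad's shut height. I then withdrew upwards and forwards.

- **Hatch:** pictures taken 2.5 s apart, with the arm still and clear, show it open and unchanged. Its top edge measured 0.124 m against 0.119 m expected, which is a little high; the cause was not checked, though depth readings on the shut lid were also 1–3 mm high.
- **Everything else:** comparing the overhead picture before and after shows only the hatch, the arm and its shadow changed. The round-backed plinth's hatch is still shut, and the elephant, bell, bowl and jar stand where they were. The arm hid part of the orange plinth in the last overhead picture.
- **Sideways force:** it reached about 7 N during the press, and no plinth movement showed in the pictures.

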